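# Shut the desk cabinet's door

### The arm

A 7-joint arm with a two-finger parallel gripper is mounted at the origin on a cart in front of the work surface, level with it; the furniture and walls round the work are solid. World frame = base frame: x ahead of the robot, y to its left, z up, the work surface at z = 0. Lengths are in m, angles in degrees, forces in N, time in s.
With the tool pointing down it reaches from about 0.425 to 0.975 m from the base axis. Payload 16.7 kg.
Tool frame: the origin (TCP) lies midway between the tips of the shut fingers; the grasp point (between the pads) lies 19 mm behind it; z points along the fingers, y is the line along which they close (so a half turn about z gives the same grasp; the last joint's range is limited). The gripper opens to 85 mm and grips with 20 to 120 N. Pads are 22 mm wide; open, the fingers measure 114 mm over their backs; the gripper's body (76 mm by 85 mm) begins 54 mm behind the grasp point. The pads swing forward as they close: fully open they stand 13 mm farther back than shut.
Start: joints at [-72.279, 24.414, 4.234, 92.017, -1.954, 63.644, -3.845], TCP at [0.299, 0.605, 0.231] pointing down, gripper open.
Joint ranges: [-163.25, 163.25], [-28.42, 122.38], [-70.27, 78.77], [12.13, 141.07], [-58.53, 238.53], [9.26, 117.41], [-156.51, 156.51]. Speed limits (degrees/s): [108.29, 108.29, 136.94, 136.94, 172.46, 172.46, 172.46].

### API

Orientations are given as a 3x3 rotation matrix whose columns are the frame's x, y, z axes.
In Python, from cell import manip gives the robot as it stands. The module is installed in compiled form; this text tells all that it offers.
- The arm moves only by the shell command python3 -m handwheel 'ROWS' [FORCE]. ROWS is 1 to 5 rows, one to a line, with the numbers parted by commas; each row has 7 numbers: dx, dy, dz in fractions of the full range, 1 being 0.8 m, then a rotation vector rx, ry, rz in a scale on which 1.0 is 180 degrees, then the finger opening in m; each row is the pose to reach, as a shift and turn from the pose commanded when the command began, along the tool's axes at that moment; what a row does not reach only later rows make up. A row lasts 1/10 s, in which the tool goes at most 0.05 m and 8.59 degrees, less where a joint would pass 70% of its speed; a pose out of reach is approached as far as the arm can. The fingers move at their own pace and stop on an object; FORCE is the grip in N (left out, the last holds). Time passes only in rows, so rows that do not move let the fingers close. It prints the time, the measured TCP pose, the force, the opening and the grip force at its end. Input that does not fit is refused with a message, and nothing moves.
- manip.read_state(): the state, without advancing time (a new reading comes with each control period).
- manip.get_image(name): name is "scene" or "top"; returns the picture (384x512x3 uint8, red, green, blue); there is no depth.
- manip.camera_model(name): a dict with "fx", "fy", "cx", "cy" (pixels), "origin" and "attitude" of the camera in the world. Camera axes: x right, y up, looking along -z (the intrinsics and any distortion apply to the point x, -y, -z); pixel columns grow to the right and rows downward; lengths in m; the calibration is good to about 2 mm. A picture is of the moment at which its call begins. camera_model takes no time and is no camera call.
- manip.sign_off(): hands the job in; it is judged then, once.
The state is a dict: "clock": time; "joint_pos": joint angles; "qvel": joint speeds; "joint_torque": joint torques, N m; "tcp_pos": TCP position; "tool_rot": TCP orientation; "wrist_force": force on the tool from outside, world axes, zero at the start; "ft_torque": the same for the moment, N m; "finger_gap": finger opening in m; "grasp_force": force on a finger pad.
Only numpy, scipy, OpenCV 4.12 (cv2) and the standard library are available. Lean on these libraries where they do the work, as an engineer would, in place of code of your own. Each camera call takes 0.05 s, during which the arm holds its last target. There are 200 camera calls.

### The job

The door of the small cabinet on the desk stands open and a roll of labels stands in its way. With the fingertips, push the roll along the desk until it stands fully outside the door's swing, leaving the door open meanwhile and the roll upright; then push the door fully shut without slamming it and without it ever hitting the roll. Do not lift the roll, and leave the mug, the stapler and the tape dispenser where they are.

Things in the scene. Friction and masses are not known exactly. Their poses are not given: they have to be found in the camera images.
- cabinet: Low grey metal cabinet, 160 deep (door included), 220 wide, 90 mm high, fixed on the desk. Origin: centre of its underside. x points from its front (roughly facing the robot, yaw within 0.28 rad) inwards, y to its left, z up. The open front of the shell is at x = -68 mm, its sides at y = +-110 mm.
- hinge (a point): Point on the door's vertical hinge axis at the cabinet's front left corner (cabinet x -74, y +107 mm), 45 mm above the desk. Its axes are the cabinet's and do not turn with the door.
- door (a joint): Door angle a, rad: 0 shut, stop 1.9; starts 1.35 to 1.75. Flat upright panel on the axis, 12 mm thick, 214 mm from axis to free edge, 6 to 88 mm above the desk. It reaches along (-sin a, -cos a) in cabinet x, y; its outer face, pushed to shut it, looks along (-cos a, sin a). Light hinge (0.05 N m friction, slightly damped), no spring or latch; it stays where it is left.
- door_knob (a point): Outer end of the door's small steel knob (20 mm across), 21 mm out of the outer face, 192 mm from the hinge axis, at mid-height of the door.
- roll: Roll of white labels with a brown core, loose, standing on its flat end within the door's swing; 64 mm diameter, 58 mm high, 0.08 to 0.15 kg. Origin: centre of its underside. Starts 65 to 110 mm in front (cabinet -x) and 130 to 170 mm right (-y) of the hinge axis. Outside the swing when its centre is over 246 mm from the axis horizontally.
- mug: White mug, 82 mm across, 91 mm high, loose, beyond the cabinet on its left; origin at the underside's centre. Leave alone.
- stapler: Stapler, 145 x 36 x 48 mm, loose, to the right of the cabinet; origin at the underside's centre. Leave alone.
- tape_dispenser: Black tape dispenser, 150 x 55 x 79 mm, loose, on the right near the robot; origin at the underside's centre. Leave alone.
Mind the look-alikes: they are no part of the job. What is shaped like the roll but pink or purple is not meant.

How it is judged:
By the outcome, as a careful person would: the job done as asked, in the order asked, and still so for the second after the job is handed in, with the robot touching nothing.
It also fails if it takes over 51 s, if anything falls off the work surface, if the arm or the gripper's body presses on something with over 40 N, if the wrist force passes 120 N, or if a joint passes its speed limit or range.

## Working session

There is one attempt and no reset: what is moved stays moved. The work goes in short steps, Python scripts to look and compute and a shell command to move; the robot and the scene stay as the last step left them, time stands still between calls to the robot, and variables do not carry over. Pictures are saved under pics/ and viewed, at most 10 in all, crops included, and the job is handed in when it is done.

```bash
mkdir -p pics
python3 - <<'E'
from cell import manip
import cv2,numpy as np
for n in("scene","top"):
    im=manip.get_image(n); cv2.imwrite(f"pics/{n}0.png",im[:,:,::-1]); print(n,manip.camera_model(n))
s=manip.read_state(); print(s["clock"],s["tcp_pos"],s["tool_rot"],s["finger_gap"])
a=[cv2.imread(f"pics/{n}0.png") for n in("scene","top")]
E
```

```text
scene {'fx': 453.4063573873106, 'fy': 453.4063573873106, 'cx': 257.86493907281806, 'cy': 195.22086747731038, 'origin': array([0.56674273, 0.79237852, 1.21189725]), 'attitude': array([[-0.9993853 , -0.03376321,  0.00943805],
       [ 0.03292983, -0.81171143,  0.58312964],
       [-0.01202736,  0.58308198,  0.81232429]])}
top {'fx': 401.7927333562238, 'fy': 401.7927333562238, 'cx': 256.58091974740097, 'cy': 188.84251169261333, 'origin': array([ 0.31163366, -0.03082452,  1.23461179]), 'attitude': array([[ 3.86879527e-02,  9.76603195e-01, -2.11540639e-01],
       [-9.99251334e-01,  3.77853833e-02, -8.30886344e-03],
       [-1.21318442e-04,  2.11703719e-01,  9.77333884e-01]])}
0.1 [0.29880054 0.60483826 0.23066905] [[-8.96563792e-01  4.42914391e-01 -4.57471161e-04]
 [ 4.42914622e-01  8.96563148e-01 -1.07663826e-03]
 [-6.67067930e-05 -1.16789554e-03 -9.99999316e-01]] 0.0853487721264967
```

View pics/scene0.png

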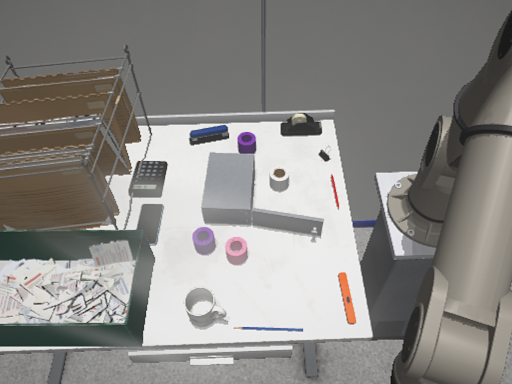

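View pics/top0.png

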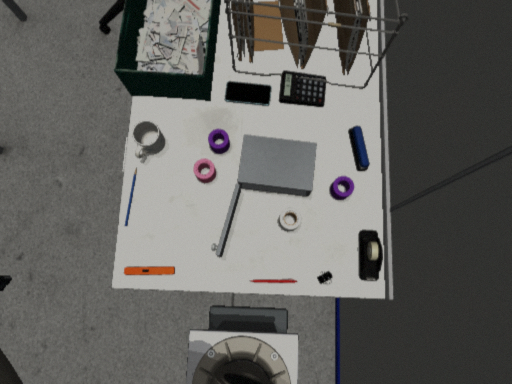

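Roll candidates (scene / top pixels) are:
- white with a brown core: (279,178) / (289,220)
- purple: (247,143) / (342,187)
- purple: (204,239) / (219,141)
- pink: (236,249) / (204,170)

Only the white one fits the description: it has the brown core and stands between the open door and the cabinet front. The door is the thin panel at scene (253,215)–(322,228). The next crop checks this, and I'll take measurements from it.

Run:
```python
import cv2,numpy as np
a=cv2.imread("pics/scene0.png")[140:250,190:340]; b=cv2.imread("pics/top0.png")[125:265,205:325]
A=cv2.resize(a,None,fx=2.66,fy=2.66,interpolation=cv2.INTER_CUBIC);B=cv2.resize(b,None,fx=3.3,fy=3.3,interpolation=cv2.INTER_CUBIC)
o=np.zeros((470,400+B.shape[1],3),np.uint8);o[:A.shape[0],:A.shape[1]]=A;o[:B.shape[0],400:]=B
cv2.imwrite("pics/crop.png",o)
for n,(x0,x1,y0,y1) in {"scene":(262,300,160,195),"top":(272,306,203,238)}.items():
    im=cv2.imread(f"pics/{n}0.png");h=cv2.cvtColor(im,cv2.COLOR_BGR2HSV)
    m=np.zeros(h.shape[:2],np.uint8);m[y0:y1,x0:x1]=((h[...,1]>60)[y0:y1,x0:x1])*255
    c=max(cv2.findContours(m,0,2)[0],key=cv2.contourArea);print(n,"core",cv2.boundingRect(c),cv2.contourArea(c))
    g=cv2.cvtColor(im,cv2.COLOR_BGR2GRAY); print(n,"grey row thru centre",g[(y0+y1)//2,x0-6:x1+6])
for n in("scene","top"):
    h=cv2.cvtColor(cv2.imread(f"pics/{n}0.png"),cv2.COLOR_BGR2HSV)
    print(n,[h[y,x].tolist() for x,y in ([(232,180),(225,215),(280,215),(285,222)] if n=="scene" else [(275,160),(275,187),(230,218),(150,250)])])
```

```text
scene core (274, 169, 11, 8) 60.0
scene grey row thru centre [221 229 235 235 235 235 236 236 236 236 235 236 240 188 151 213 238 241
 233 235 216 183 157 146 164 169 203 238 242 241 238 213 158 220 236 233
 231 231 231 230 230 231 230 230 231 231 232 233 234 234]
top core (284, 213, 13, 10) 23.0
top grey row thru centre [181 179 180 180 180 179 179 178 180 177 175 128  90  87 164 176 172 166
 154 163 176 179 181 179 179 178 177 157  99  58 105 158 172 181 174 174
 178 181 180 180 178 178 176 178 177 177]
scene [[109, 13, 163], [135, 4, 128], [105, 4, 134], [150, 2, 123]]
top [[84, 11, 114], [90, 5, 49], [100, 14, 56], [24, 7, 182]]
```

View pics/crop.png

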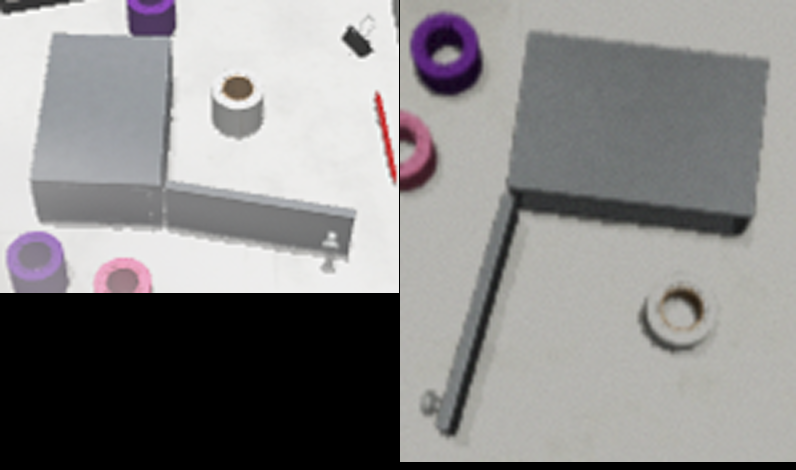

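The crop confirms it: the roll is white with a brown core, its top ring centred at scene (279.5,173) and top (290.2,218.6). The door's free top end is at scene (323,219) and top (219.5,254), and the knob is on its left side. Now I'll triangulate.

```bash
cat > v.py <<'E'
from cell import manip
import numpy as np
C={n:manip.camera_model(n) for n in("scene","top")}
def ray(n,p):
    c=C[n];d=c["attitude"]@np.array([(p[0]-c["cx"])/c["fx"],-(p[1]-c["cy"])/c["fy"],-1]);return c["origin"],d/np.linalg.norm(d)
def plane(n,p,z):
    o,d=ray(n,p);return o+d*(z-o[2])/d[2]
def tri(ps,pt):
    o1,d1=ray("scene",ps);o2,d2=ray("top",pt)
    t=np.linalg.lstsq(np.c_[d1,-d2],o2-o1,rcond=None)[0];a,b=o1+t[0]*d1,o2+t[1]*d2
    return (a+b)/2,np.linalg.norm(a-b)
def proj(n,X):
    c=C[n];p=c["attitude"].T@(np.array(X)-c["origin"]);return c["cx"]-c["fx"]*p[0]/p[2],c["cy"]+c["fy"]*p[1]/p[2]
E
python3 - <<'E'
from v import *
np.set_printoptions(precision=4,suppress=True)
P={"roll":((279.5,173.1),(290.2,218.6),.058),"farR":((210.7,153.5),(316.5,142.9),.09),"nearR":((254.3,154.3),(311.7,189.5),.09),"nearL":((252.4,210.7),(238.3,181.1),.09),"farL":((203.9,207.7),(244.1,135),.09),"doorend":((323,219),(219.5,254),.088),"knob":((314.5,229.5),(211.5,247),.045),"purpleR":((247,143),(342,187),.03)}
for k,(s,t,z) in P.items(): print(k,*tri(s,t),"planes",plane("scene",s,z)[:2],plane("top",t,z)[:2])
E
```

```text
roll [ 0.4804 -0.1235  0.0555] 0.0007099414042702999 planes [ 0.4803 -0.1213] [ 0.4804 -0.1234]
farR [ 0.7058 -0.1945  0.0835] 0.006154922049878626 planes [ 0.7021 -0.1871] [ 0.7067 -0.1946]
nearR [ 0.562  -0.1813  0.0869] 0.004653698242783712 planes [ 0.5599 -0.1775] [ 0.5636 -0.1817]
nearL [0.577  0.0353 0.082 ] 0.010972132228654617 planes [0.5718 0.043 ] [0.5805 0.0333]
farL [0.72   0.0237 0.0888] 0.006988256299657381 planes [0.7166 0.0262] [0.7232 0.0227]
doorend [0.3665 0.0769 0.0849] 0.003199100675460312 planes [0.3655 0.0794] [0.3678 0.0762]
knob [0.3894 0.1019 0.0668] 0.003148404686201011 planes [0.3876 0.0883] [0.3893 0.1048]
purpleR [ 0.5856 -0.2812  0.0327] 0.004319529642762191 planes [ 0.5836 -0.2825] [ 0.5883 -0.2825]
```

Measured values, checked against the text:
- **Cabinet:** yaw is about -0.08, and the shell depth of 0.144 m matches.
- **Hinge:** about (0.570, 0.034).
- **Door:** a is about 1.70, and the free end is 0.208 m from the axis.
- **Roll:** (0.480, -0.1235), top at 0.0555 m. That is 77 mm in front of the hinge axis and 164 mm right of it, which is in range.

I'll cradle the roll between partly open fingers and push it along u = (-0.37, -0.93) to about (0.44, -0.225).

```bash
cat > go.py <<'E'
# python3 go.py x y z yaw_of_tool_y_deg : shift and turn in tool axes to reach a tool-down pose
import sys,numpy as np
from cell import manip
from scipy.spatial.transform import Rotation as R
s=manip.read_state();R0=np.array(s["tool_rot"])
x,y,z,a=map(float,sys.argv[1:5]);a=np.radians(a)
Y=np.array([np.cos(a),np.sin(a),0]);Z=np.array([0,0,-1.]);R1=np.c_[np.cross(Y,Z),Y,Z]
print(np.round(R0.T@(np.array([x,y,z])-s["tcp_pos"]),3),np.round(R.from_matrix(R0.T@R1).as_rotvec(degrees=True),1),"clock",s["clock"],"F",np.round(s["wrist_force"],1),"tcp",np.round(s["tcp_pos"],4))
E
python3 go.py .502 -.068 .2 -21.5
python3 - <<'E'
from v import *
for p in [(370,235),(370,278),(360,255),(325,277)]: print(p,plane("top",p,.05 if p[0]>330 else 0.005))
E
```

```text
[-0.48  -0.513  0.031] [-0.1  0.1 85.2] clock 0.1 F [-0.   0.5  0.4] tcp [0.2988 0.6048 0.2307]
(370, 235) [ 0.44204123 -0.35971344  0.05      ]
(370, 278) [ 0.31828803 -0.35711551  0.05      ]
(360, 255) [ 0.38266583 -0.32938629  0.05      ]
(325, 277) [ 0.31625968 -0.23516481  0.005     ]
```

Units first: shifts go in shares of 0.8 m and turns go in shares of 180 degrees. So -0.513 m is -0.6413, -0.48 m is -0.6, 85 degrees is 0.4722.

```bash
python3 -m handwheel '-0.6,-0.6413,0.0388,0,0,0.4722,0.04
-0.6,-0.6413,0.0388,0,0,0.4722,0.04
-0.6,-0.6413,0.0388,0,0,0.4722,0.04
-0.6,-0.6413,0.0388,0,0,0.4722,0.04
-0.6,-0.6413,0.0388,0,0,0.4722,0.04' 20; python3 go.py .502 -.068 .2 -21.5
```

```text
clock: 0.6
tcp_pos: [0.3713, 0.364, 0.22]
tool_rot: [[-0.348, 0.937, -0.0], [0.937, 0.348, -0.0], [0.0, -0.0, -1.0]]
wrist_force: [0.5, -0.0, 0.3]
finger_gap: 0.0404
grasp_force: 0.0
[-0.45  -0.028  0.02 ] [-0.   0.  41.9] clock 0.6 F [ 0.5 -0.   0.3] tcp [0.3713 0.364  0.22  ]
```

Scaled: -0.45 m is -0.5625, -0.028 m is -0.035, 42 degrees is 0.2333.

```bash
python3 -m handwheel '-0.5625,-0.035,0.025,0,0,0.2333,0.04
-0.5625,-0.035,0.025,0,0,0.2333,0.04
-0.5625,-0.035,0.025,0,0,0.2333,0.04
-0.5625,-0.035,0.025,0,0,0.2333,0.04
-0.5625,-0.035,0.025,0,0,0.2333,0.04'; python3 go.py .502 -.068 .2 -21.5
```

```text
clock: 1.1
tcp_pos: [0.4449, 0.1255, 0.2092]
tool_rot: [[0.368, 0.93, 0.0], [0.93, -0.368, 0.0], [0.0, -0.0, -1.0]]
wrist_force: [0.8, 1.0, -1.0]
finger_gap: 0.0398
grasp_force: 0.0
[-0.159  0.124  0.009] [-0.  -0.  -0.1] clock 1.1 F [ 0.8  1.  -1. ] tcp [0.4449 0.1255 0.2092]
```

Scaled: -0.159 m is -0.1988, 0.124 m is 0.155.

```bash
python3 -m handwheel '-0.1988,0.155,0.0113,0,0,0,0.04
-0.1988,0.155,0.0113,0,0,0,0.04
-0.1988,0.155,0.0113,0,0,0,0.04
-0.1988,0.155,0.0113,0,0,0,0.04
-0.1988,0.155,0.0113,0,0,0,0.04'
python3 - <<'E'
from cell import manip
import cv2
cv2.imwrite("pics/scene1.png",cv2.resize(manip.get_image("scene")[100:270,180:350,::-1],None,fx=3,fy=3))
E
python3 go.py .502 -.068 .02 -21.5
```

```text
clock: 1.6
tcp_pos: [0.5033, -0.0719, 0.2002]
tool_rot: [[0.369, 0.929, 0.001], [0.929, -0.369, -0.002], [-0.002, 0.001, -1.0]]
wrist_force: [-0.7, 0.4, -0.1]
finger_gap: 0.0402
grasp_force: 0.0
[ 0.001 -0.001  0.18 ] [ 0.   0.1 -0.1] clock 1.65 F [-0.   0.2 -0.9] tcp [ 0.5028 -0.0693  0.2   ]
```

View pics/scene1.png

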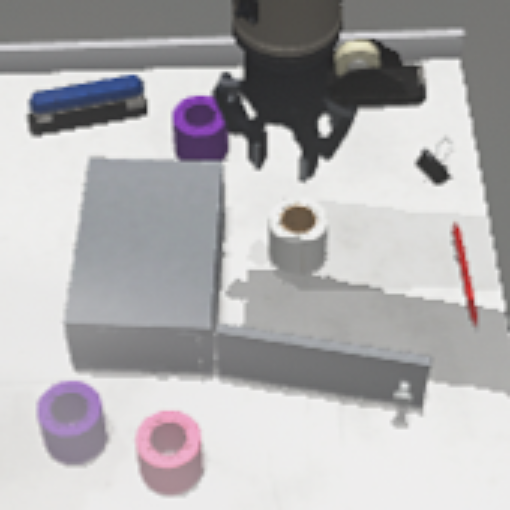

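The gripper hangs above the gap between the door and the roll, with its tips at crop (258,165) and (307,170). The roll at crop (298,235) hasn't moved. Next I descend.

Scaled: 0.18 m is 0.225, 0.165 m is 0.2063.

```bash
python3 -m handwheel '0.0038,0,0.0625,0,0,0,0.04
0.0063,0,0.125,0,0,0,0.04
0.0063,0,0.175,0,0,0,0.04
0.0063,0,0.2063,0,0,0,0.04
0.0063,0,0.225,0,0,0,0.04'; python3 go.py .454 -.191 .02 -21.5
```

```text
clock: 2.15
tcp_pos: [0.5033, -0.06, 0.0181]
tool_rot: [[0.362, 0.932, -0.003], [0.932, -0.362, 0.0], [-0.001, -0.003, -1.0]]
wrist_force: [1.5, -0.3, 1.2]
finger_gap: 0.04
grasp_force: 0.0
[-0.14   0.001 -0.002] [-0.2  0.1  0.3] clock 2.15 F [ 1.5 -0.3  1.2] tcp [ 0.5033 -0.06    0.0181]
```

Scaled: -0.042 m is -0.0525, -0.034 m is -0.0425.

```bash
python3 -m handwheel '-0.0125,0,0,0,0,0,0.04
-0.0225,0,0,0,0,0,0.04
-0.0325,0,0,0,0,0,0.04
-0.0425,0,0,0,0,0,0.04
-0.0525,0,0,0,0,0,0.04'|grep -E 'pos|force|gap'
python3 -m handwheel '-0.0125,0,0,0,0,0,0.04
-0.025,0,0,0,0,0,0.04
-0.0375,0,0,0,0,0,0.04
-0.05,0,0,0,0,0,0.04
-0.06,0,0,0,0,0,0.04'|grep -E 'pos|force|gap'
python3 - <<'E'
from cell import manip
import cv2,numpy as np
a=manip.get_image("scene")[100:270,180:350,::-1];b=manip.get_image("top")[125:295,205:395,::-1]
cv2.imwrite("pics/both2.png",np.hstack([cv2.resize(a,(400,400)),cv2.resize(b,(400,358))[:358].copy() if 0 else cv2.resize(b,(400,400))]))
E
```

```text
tcp_pos: [0.4897, -0.1008, 0.0211]
wrist_force: [1.3, 0.3, 1.5]
finger_gap: 0.04
grasp_force: 0.8
tcp_pos: [0.4715, -0.1459, 0.0202]
wrist_force: [1.0, 1.1, 1.4]
finger_gap: 0.0404
grasp_force: 0.9
```

View pics/both2.png

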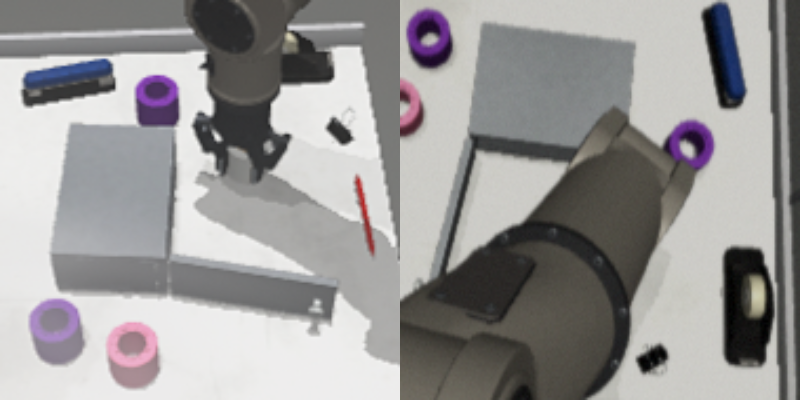

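The roll sits between the fingers at left-half pixel (242,165), moving upright with the tool, and the door and other items are unchanged. I keep pushing.

Scaled: -0.048 m is -0.06, -0.04 m is -0.05.

```bash
python3 -m handwheel '-0.0125,0,0,0,0,0,0.04
-0.025,0,0,0,0,0,0.04
-0.0375,0,0,0,0,0,0.04
-0.05,0,0,0,0,0,0.04
-0.06,0,0,0,0,0,0.04'|grep -E 'pos|force|gap'
python3 -m handwheel '-0.005,0,0,0,0,0,0.04
-0.0063,0,0,0,0,0,0.04
-0.0063,0,0,0,0,0,0.04
0.0125,0,0,0,0,0,0.04
0.0375,0,0,0,0,0,0.04'|grep -E 'pos|force|gap'
python3 -m handwheel '0.025,0,0,0,0,0,0.04
0.025,0,-0.0625,0,0,0,0.04
0.025,0,-0.125,0,0,0,0.04
0.025,0,-0.1875,0,0,0,0.04
0.025,0,-0.25,0,0,0,0.04'|grep -E 'pos|force|gap'
python3 go.py .5 .15 .23 -7
```

```text
tcp_pos: [0.4541, -0.1907, 0.0203]
wrist_force: [0.6, 0.3, -0.4]
finger_gap: 0.0399
grasp_force: 0.4
tcp_pos: [0.4654, -0.1617, 0.0203]
wrist_force: [0.9, 0.4, -0.1]
finger_gap: 0.04
grasp_force: 0.0
tcp_pos: [0.4723, -0.1428, 0.2221]
wrist_force: [1.1, 1.2, -0.3]
finger_gap: 0.0401
grasp_force: 0.0
[ 0.283 -0.08  -0.008] [ -0.    0.  -14.2] clock 4.75 F [ 1.1  1.2 -0.3] tcp [ 0.4723 -0.1428  0.2221]
```

```bash
cat > door.py <<'E'
# python3 door.py z off a1 a2 ...: tool-frame rows for door-following poses at angles a
import sys,numpy as np
from cell import manip
from scipy.spatial.transform import Rotation as R
H=np.array([.570,.034]);yaw=-.08;r=.13
s=manip.read_state();R0=np.array(s["tool_rot"]);z,off=map(float,sys.argv[1:3])
C=np.array([[np.cos(yaw),-np.sin(yaw)],[np.sin(yaw),np.cos(yaw)]])
for a in map(float,sys.argv[3:]):
    d=C@[-np.sin(a),-np.cos(a)];n=C@[-np.cos(a),np.sin(a)];p=np.r_[H+r*d+off*n,z]
    Y=np.r_[d,0] if a<.1 or d[0]>0 else np.r_[-d,0]
    if a<=1.9: Y=-np.r_[C@[-np.sin(a),-np.cos(a)],0]
    # choose the sign nearest the present tool y
    Z=np.array([0,0,-1.])
    best=min((R.from_matrix(R0.T@np.c_[np.cross(y,Z),y,Z]).as_rotvec(degrees=True) for y in(Y,-Y)),key=np.linalg.norm)
    print(a,"world",np.round(p,3),"row",*np.round(R0.T@(p-s["tcp_pos"]),3),*np.round(best,0))
print(s["clock"],np.round(s["tcp_pos"],3),np.round(s["wrist_force"],1))
E
sed -i '/Y=np.r_\[d,0\] if/d; s/^    if a<=1.9: Y=-np.r_.*/    Y=-np.r_[d,0]/' door.py; python3 door.py .23 .07 1.7
```

```text
1.7 world [0.457 0.129 0.23 ] row 0.248 -0.113 -0.008 -0.0 0.0 -9.0
4.75 [ 0.472 -0.143  0.222] [ 1.1  1.2 -0.3]
```

Scaled: 0.248 m is 0.31, -0.113 m is -0.1413, -9 degrees is -0.05.

```bash
python3 -m handwheel '0.31,-0.1413,-0.01,0,0,-0.05,0
0.31,-0.1413,-0.01,0,0,-0.05,0
0.31,-0.1413,-0.01,0,0,-0.05,0
0.31,-0.1413,-0.01,0,0,-0.05,0
0.31,-0.1413,-0.01,0,0,-0.05,0' | grep -E 'pos|gap'
python3 -m handwheel '0.0313,0,0,0,0,0,0
0.0313,0,0,0,0,0,0
0.0313,0,0,0,0,0,0' | grep -E 'pos|gap'
python3 - <<'E'
from cell import manip
import cv2,numpy as np
a=manip.get_image("scene");b=manip.get_image("top")
cv2.imwrite("pics/s3.png",a[:,:,::-1]);cv2.imwrite("pics/t3.png",b[:,:,::-1])
cv2.imwrite("pics/both3.png",np.hstack([cv2.resize(a[100:270,180:350,::-1],(400,400)),cv2.resize(b[125:295,205:395,::-1],(400,400))]))
E
python3 door.py .035 .06 1.7
```

```text
tcp_pos: [0.4579, 0.1089, 0.228]
finger_gap: 0.0003
tcp_pos: [0.4637, 0.1311, 0.2274]
finger_gap: 0.0004
1.7 world [0.455 0.12  0.035] row -0.012 -0.006 0.192 -0.0 0.0 -0.0
5.65 [0.464 0.13  0.227] [ 0.1 -0.1 -0.1]
```

View pics/both3.png

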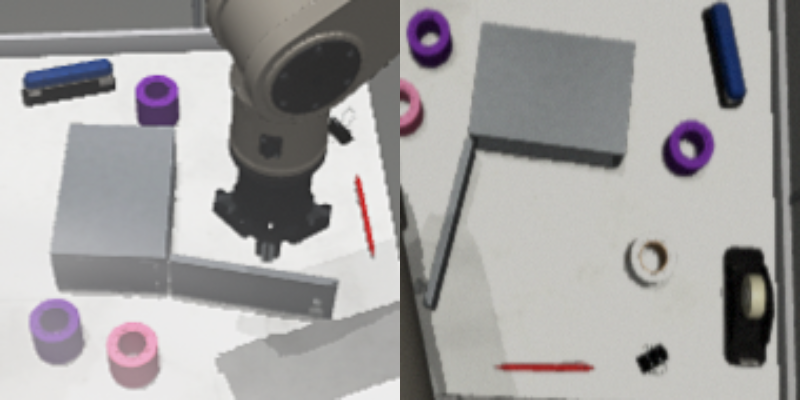

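The top view shows the roll upright at right-half pixel (652,259), which is (324.7,235.1) in the full image. The door is still open and nothing else has moved. I compute the roll's distance from the hinge and go down outside the door.

```bash
python3 - <<'E'
from v import *
p=plane("top",(324.7,235.1),.058);print(p,np.linalg.norm(p[:2]-[.570,.034]))
E
python3 -m handwheel '-0.0063,0,0.0625,0,0,0,0
-0.0125,0,0.125,0,0,0,0
-0.0125,0,0.175,0,0,0,0
-0.0125,0,0.2125,0,0,0,0
-0.0125,0,0.24,0,0,0,0' | grep -E 'pos|gap|force'
python3 door.py .035 .017 1.7 1.62 1.54 1.46 1.38
```

```text
[ 0.43574665 -0.22516185  0.058     ] 0.2918712505337276
tcp_pos: [0.4611, 0.1194, 0.0337]
wrist_force: [1.3, 0.7, 0.9]
finger_gap: -0.0
grasp_force: 0.0
1.7 world [0.446 0.078 0.035] row -0.044 -0.005 -0.001 -0.0 0.0 -0.0
1.62 world [0.443 0.068 0.035] row -0.054 -0.006 -0.001 -0.0 0.0 -5.0
1.54 world [0.441 0.057 0.035] row -0.065 -0.006 -0.001 -0.0 0.0 -10.0
1.46 world [0.44  0.047 0.035] row -0.075 -0.006 -0.001 -0.0 0.0 -14.0
1.38 world [0.439 0.037 0.035] row -0.086 -0.004 -0.001 -0.0 0.0 -19.0
6.15 [0.461 0.119 0.034] [1.3 0.7 0.9]
```

The roll is 0.292 m from the axis, so it's clear. I start pushing the door.

Scaled: -0.075 m is -0.0938, -0.065 m is -0.0813, -14 degrees is -0.0778.

```bash
python3 -m handwheel '-0.0313,-0.0038,0,0,0,0,0
-0.055,-0.0063,0,0,0,0,0
-0.0675,-0.0075,0,0,0,-0.0278,0
-0.0813,-0.0075,0,0,0,-0.0556,0
-0.0938,-0.0075,0,0,0,-0.0778,0' | grep -E 'pos|force'
python3 door.py .035 .017 1.38 1.3 1.22 1.14 1.06
```

```text
tcp_pos: [0.4399, 0.0475, 0.0358]
wrist_force: [0.4, 0.2, -0.0]
grasp_force: 0.0
1.38 world [0.439 0.037 0.035] row -0.011 -0.001 0.001 0.0 0.0 -5.0
1.3 world [0.439 0.026 0.035] row -0.021 -0.001 0.001 0.0 0.0 -9.0
1.22 world [0.44  0.016 0.035] row -0.032 -0.001 0.001 0.0 0.0 -14.0
1.14 world [0.442 0.005 0.035] row -0.042 0.001 0.001 0.0 0.0 -18.0
1.06 world [ 0.445 -0.005  0.035] row -0.053 0.003 0.001 0.0 0.0 -23.0
6.65 [0.44  0.048 0.036] [ 0.4  0.2 -0. ]
```

Scaled: -0.053 m is -0.0663, -0.042 m is -0.0525, -23 degrees is -0.1278.

```bash
python3 -m handwheel '-0.0138,-0.0013,0,0,0,-0.0278,0
-0.0263,-0.0013,0,0,0,-0.05,0
-0.04,-0.0013,0,0,0,-0.0778,0
-0.0525,0.0013,0,0,0,-0.1,0
-0.0663,0.0038,0,0,0,-0.1278,0' | grep -E 'pos|force'
python3 door.py .035 .017 .98 .9 .82 .74 .66
```

```text
tcp_pos: [0.4444, -0.0052, 0.0358]
wrist_force: [-0.1, 1.7, -0.2]
grasp_force: 0.0
0.98 world [ 0.448 -0.015  0.035] row -0.01 -0.0 0.001 0.0 0.0 -4.0
0.9 world [ 0.453 -0.024  0.035] row -0.021 -0.001 0.001 0.0 0.0 -9.0
0.82 world [ 0.458 -0.033  0.035] row -0.031 0.0 0.001 -0.0 0.0 -14.0
0.74 world [ 0.463 -0.042  0.035] row -0.042 0.002 0.001 -0.0 0.0 -18.0
0.66 world [ 0.47  -0.051  0.035] row -0.052 0.004 0.001 -0.0 0.0 -23.0
7.15 [ 0.444 -0.005  0.036] [-0.1  1.7 -0.2]
```

Scaled: -0.052 m is -0.065, -0.042 m is -0.0525, -23 degrees is -0.1278.

```bash
python3 -m handwheel '-0.0125,0,0,0,0,-0.0222,0
-0.0263,-0.0013,0,0,0,-0.05,0
-0.0388,0,0,0,0,-0.0778,0
-0.0525,0.0025,0,0,0,-0.1,0
-0.065,0.005,0,0,0,-0.1278,0' | grep -E 'pos|force'
python3 - <<'E'
from cell import manip
import cv2,numpy as np
a=manip.get_image("scene")
cv2.imwrite("pics/s4.png",cv2.resize(a[100:270,180:350,::-1],(450,450)))
E
python3 door.py .035 .017 .59 .52 .45 .38 .31
```

```text
tcp_pos: [0.4698, -0.051, 0.0357]
wrist_force: [-0.8, 1.9, -0.3]
grasp_force: 0.0
0.59 world [ 0.476 -0.057  0.035] row -0.007 -0.0 0.001 -0.0 0.0 -4.0
0.52 world [ 0.483 -0.064  0.035] row -0.016 -0.001 0.001 -0.0 0.0 -8.0
0.45 world [ 0.49  -0.07   0.035] row -0.026 -0.0 0.001 -0.0 0.0 -12.0
0.38 world [ 0.497 -0.075  0.035] row -0.035 0.001 0.001 -0.0 0.0 -16.0
0.31 world [ 0.505 -0.08   0.035] row -0.044 0.002 0.001 -0.0 0.0 -20.0
7.7 [ 0.471 -0.052  0.036] [ 1.1 -2.3  0. ]
```

View pics/s4.png

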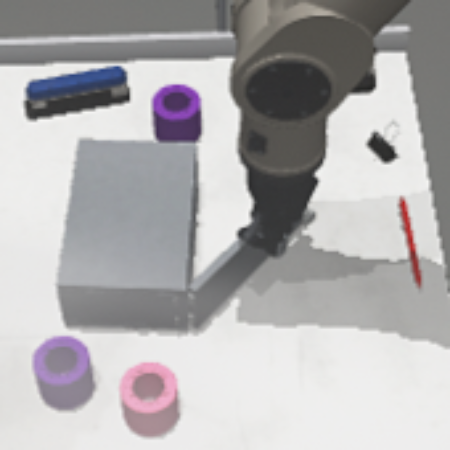

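The door runs from its hinge at crop (195,290) to the gripper at (265,235). It's following the fingers and is about halfway shut. I carry on, more slowly.

Scaled: -0.044 m is -0.055, -0.035 m is -0.0438, -20 degrees is -0.1111.

```bash
python3 -m handwheel '-0.0088,0,0,0,0,-0.0222,0
-0.02,-0.0013,0,0,0,-0.0444,0
-0.0325,0,0,0,0,-0.0667,0
-0.0438,0.0013,0,0,0,-0.0889,0
-0.055,0.0025,0,0,0,-0.1111,0' | grep -E 'pos|force'
python3 door.py .035 .017 .26 .21 .17 .13 .1 .07 .04 .01 -.02
```

```text
tcp_pos: [0.5037, -0.0785, 0.0356]
wrist_force: [-0.5, 0.5, -0.6]
grasp_force: 0.0
0.26 world [ 0.511 -0.083  0.035] row -0.008 -0.001 0.001 -0.0 -0.0 -3.0
0.21 world [ 0.517 -0.086  0.035] row -0.015 -0.002 0.001 -0.0 -0.0 -6.0
0.17 world [ 0.521 -0.088  0.035] row -0.02 -0.002 0.001 -0.0 -0.0 -8.0
0.13 world [ 0.526 -0.09   0.035] row -0.025 -0.002 0.001 -0.0 -0.0 -10.0
0.1 world [ 0.53  -0.091  0.035] row -0.029 -0.001 0.001 -0.0 -0.0 -12.0
0.07 world [ 0.534 -0.092  0.035] row -0.033 -0.001 0.001 -0.0 -0.0 -14.0
0.04 world [ 0.538 -0.093  0.035] row -0.037 -0.001 0.001 -0.0 -0.0 -15.0
0.01 world [ 0.541 -0.094  0.035] row -0.041 -0.0 0.001 -0.0 -0.0 -17.0
-0.02 world [ 0.545 -0.095  0.035] row -0.045 0.001 0.001 -0.0 -0.0 -19.0
8.2 [ 0.504 -0.078  0.036] [-0.5  0.5 -0.6]
```

Scaled: -0.025 m is -0.0313, -0.021 m is -0.0263, -10 degrees is -0.0556.

```bash
python3 -m handwheel '-0.0075,-0.0013,0,0,0,-0.0167,0
-0.0138,-0.0013,0,0,0,-0.0278,0
-0.02,-0.0025,0,0,0,-0.0389,0
-0.0263,-0.0025,0,0,0,-0.05,0
-0.0313,-0.0025,0,0,0,-0.0556,0' | grep -E 'pos|force'
python3 -m handwheel '-0.0038,0,0,0,0,-0.0056,0
-0.0075,0,0,0,0,-0.0167,0
-0.01,0,0,0,0,-0.0222,0
-0.0125,0,0,0,0,-0.0278,0
-0.015,0,0,0,0,-0.0333,0' | grep -E 'pos|force'
python3 door.py .035 .017 0
```

```text
tcp_pos: [0.526, -0.0897, 0.0356]
wrist_force: [-0.4, -0.1, 0.5]
grasp_force: 0.0
tcp_pos: [0.5381, -0.0913, 0.0355]
wrist_force: [0.3, 0.6, 0.2]
grasp_force: 0.0
0.0 world [ 0.543 -0.094  0.035] row -0.005 -0.002 0.001 -0.0 -0.0 -2.0
9.2 [ 0.538 -0.091  0.036] [0.3 0.6 0.2]
```

Now small steps until the force rises.

Scaled: -0.005 m is -0.0063, -0.004 m is -0.005, -2 degrees is -0.0111.

```bash
for i in 1; do python3 -m handwheel '-0.0013,0,0,0,0,-0.0056,0
-0.0025,0,0,0,0,-0.0056,0
-0.0038,0,0,0,0,-0.0111,0
-0.005,0,0,0,0,-0.0111,0
-0.0063,0,0,0,0,-0.0111,0' | grep -E 'pos|wrist'; done
python3 -m handwheel '-0.0013,0,0,0,0,0,0
-0.0025,0,0,0,0,0,0
-0.0038,0,0,0,0,0,0' | grep -E 'pos|wrist'
```

```text
tcp_pos: [0.5423, -0.0919, 0.0354]
wrist_force: [-8.1, -0.9, 2.2]
tcp_pos: [0.5422, -0.0924, 0.0344]
wrist_force: [-21.7, 0.6, 5.3]
```

The force climbed to 22 N while the tip stayed at x = 0.542, so the door is against its stop. I back off, lift and check.

Scaled: -0.1 m is -0.125, -0.05 m is -0.0625.

```bash
python3 -m handwheel '0.0038,0,0,0,0,0,0
0.0188,0,0,0,0,0,0
0.0438,0,0,0,0,0,0
0.0438,0,-0.0625,0,0,0,0
0.0438,0,-0.125,0,0,0,0' | grep -E 'pos|wrist'
python3 -m handwheel '0,0.0375,-0.0625,0,0,0,0
0,0.1,-0.0875,0,0,0,0
0,0.1625,-0.1,0,0,0,0
0,0.225,-0.1,0,0,0,0
0,0.2875,-0.1,0,0,0,0' | grep -E 'pos|wrist|rot'
python3 -m handwheel '0,0.0625,0,0,0,0,0
0,0.125,0,0,0,0,0
0,0.1875,0,0,0,0,0
0,0.25,0,0,0,0,0
0,0.25,0,0,0,0,0' | grep -E 'pos|wrist|clock'
python3 - <<'E'
from cell import manip
import cv2,numpy as np
a=manip.get_image("scene");b=manip.get_image("top")
cv2.imwrite("pics/both5.png",np.hstack([cv2.resize(a[110:250,180:350,::-1],(400,330)),cv2.resize(b[125:285,205:395,::-1],(400,330))]))
E
```

```text
tcp_pos: [0.5092, -0.0893, 0.1359]
wrist_force: [0.9, 1.0, 0.6]
tcp_pos: [0.5271, 0.1307, 0.2165]
tool_rot: [[-0.997, 0.075, 0.002], [0.075, 0.997, 0.0], [-0.002, 0.001, -1.0]]
wrist_force: [0.9, -0.4, -0.9]
clock: 11.5
tcp_pos: [0.5399, 0.3358, 0.2151]
wrist_force: [-0.8, 0.1, 0.6]
```

View pics/both5.png

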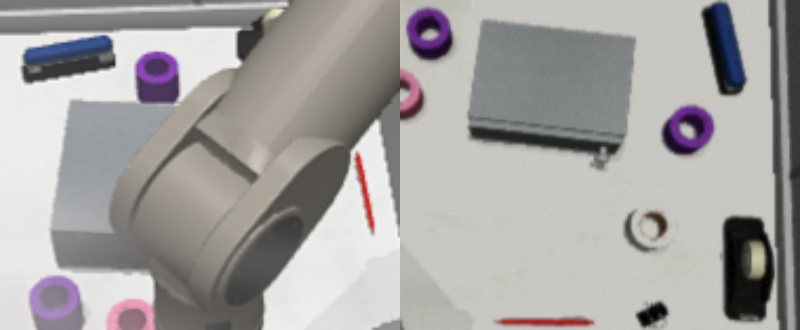

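The top view shows the door flush along the cabinet front, with the knob at (600,157) and an even seam. The roll stands upright at (652,228), clear of everything, and the dispenser and stapler are where they were. The arm is touching nothing, so I hand in.

```bash
python3 -c "
from cell import manip
print(manip.sign_off())"
```

```text
the job is handed in; nothing more can be done
None
```

I pushed the roll upright to about 0.29 m from the hinge axis (0.246 m needed), then eased the door shut against its stop without it meeting the roll. The stapler and tape dispenser look unmoved; the mug wasn't in the last crops, but the arm never went down near it. The job was handed in at about 12 s.

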